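# Restart the microscope lamp behind its push-latch flap

### The arm

A 6-joint arm with a two-finger parallel gripper is mounted at the origin on the work surface. World frame = base frame: x ahead of the robot, y to its left, z up, the work surface at z = 0. Lengths are in m, angles in rad, forces in N, time in s.
With the tool pointing down it reaches from about 0.35 to 0.975 m from the base axis. Payload 7.1 kg.
Tool frame: the origin (TCP) lies midway between the tips of the shut fingers; the grasp point (between the pads) lies 19 mm behind it; z points along the fingers, x is the direction in which the jaws open and shut, and the axes are right-handed (so a half turn about z gives the same grasp; the last joint's range is limited). The gripper opens to 88 mm and grips with 3 to 60 N. Pads are 20 mm wide; open, the fingers measure 115 mm over their backs; the gripper's body (75 mm by 178 mm) begins 61 mm behind the grasp point.
Start: joints at [-1.318, 0.423, 1.63, -0, 1.089, -0.019], TCP at [0.168, -0.602, 0.223] pointing down, gripper open.
Joint ranges: [-3, 3], [-0.9, 2.11], [0.09, 2.58], [-1.31, 4.45], [0.11, 2.69], [-2.54, 2.54]. Speed limits (rad/s): [2.39, 2.39, 3.01, 3.14, 3.14, 3.14].

### API

Orientations are given as a unit quaternion [w, x, y, z].
In Python, from station import move_pose, movel, movej, command_gripper, wait, inverse_kinematics, read_camera, camera_info, MotionError, job_done, get_time, get_joint_pos, get_qvel, get_effort, get_tcp_pos, get_ee_rot, get_ft_force, get_ft_torque, get_grip_width gives the robot as it stands. Calls block until the motion is done:
- move_pose(position, orientation): joint-space move of the TCP to a pose.
- movel(position, frame=None, v=0.15, until_force=None): straight line of the TCP; frame=None keeps the orientation; v is the mean speed in m/s. With until_force (N) it stops when the force on the tool has changed by that much, and returns True; else False.
- movej(angles): joint-space move.
- command_gripper(opening): opening from 0.0 (shut) to 1.0 (fully open); the grip force is fixed at half the most; returns when the fingers have stopped.
- wait(seconds).
- inverse_kinematics(position, orientation): joint angles nearest the present ones, or None.
- read_camera(name): name is "scene" or "side" or "wrist"; returns the picture (480x640x3 uint8, red, green, blue); there is no depth.
- camera_info(name): a dict with "intrinsics" (3x3 intrinsics, pixels), "T" (4x4, takes a point from camera to world coordinates); the wrist camera has in their place "tool_from_camera" (4x4, takes a point from camera to tool coordinates, whose origin is the TCP and whose axes are the tool frame's). Camera axes: x right, y up, looking along -z (the intrinsics and any distortion apply to the point x, -y, -z); pixel columns grow to the right and rows downward; lengths in m; the calibration is good to about 2 mm. A picture is of the moment at which its call begins: read the wrist's pose just before it. camera_info takes no time and is no camera call.
A pose or a line that the arm cannot do raises MotionError and nothing moves.
- job_done(): hands the job in, once; it reports no verdict.
Readings, each from a call of its own:
- get_time(): time.
- get_joint_pos(): joint angles.
- get_qvel(): joint speeds.
- get_effort(): joint torques, N m.
- get_tcp_pos(): TCP position.
- get_ee_rot(): TCP orientation.
- get_ft_force(): force on the tool from outside, world axes, zero at the start.
- get_ft_torque(): the same for the moment, N m.
- get_grip_width(): opening from 0.0 (shut) to 1.0 (fully open).
Only numpy, scipy, OpenCV 4.12 (cv2) and the standard library are available. Lean on these libraries where they do the work, as an engineer would, in place of code of your own. Each camera call takes 0.05 s, during which the arm holds its last target.

### The job

The microscope lamp has cut out: press the grey flap on the cream lamp power unit and let it pop open by itself, press the red restart button inside fully in and let it come back out, then press the flap down again until it latches shut and stays flush. Nothing is to be picked up: leave the bottle, jar, pen, boxes and the other loose things where they are.

Things in the scene. Friction and masses are not known exactly. Their poses are not given: they have to be found in the camera images.
- lamp_unit: cream lamp power unit, 190 mm long (x) x 140 wide (y) x 80 high, fixed to the bench; origin at the centre of its underside, x axis from its front (flap, robot side) to its rear, z up. The front half is a bay under the grey flap, between 12 mm side walls 80 mm high; bay floor 36 mm high, front open above a 49 mm high sill; a black latch block (36 mm wide, 62 mm high) in its +y front corner.
- flap_hinge (a point): middle of the flap's hinge line, at the flap's rear edge, 76 mm above the bench, directly above the unit's origin; the line runs along the unit's y axis. Fixed; its axes are the unit's axes.
- flap_press (a point): centre of the white dot on the outer face of the grey flap, 64 mm from the hinge line, on the unit's middle line, 80 mm above the bench when closed; it swings with the flap. z axis: outward normal of the face; x axis: along the flap towards the hinge. The flap is 112 mm wide, reaches 86 mm from the hinge line, plate 4 mm thick, with a 24 mm lip down from its front edge.
- flap (a joint): flap angle, rad. 0: closed, flush, latched. Open: 1.05, sprung (front edge then 43 mm in front of the hinge line, 150 mm above the bench). Negative: pressed in, stop at -0.15. Push-push latch: press in past -0.10 (7 to 9 mm at the dot, 2 to 3 N, hard at the stop) and let go: it springs open in 1 s. From open, push it down past -0.10 and let go: it returns to 0, latched. Short of that it reverts.
- restart (a joint): travel of the red restart button, m: 0 = out, 0.006 = fully in; a spring brings it back. Full travel takes 4 N.
- restart_top (a point): centre of the top of the red restart button (20 mm across, pressed straight down), 58 mm above the bench, 60 mm in front of the hinge line, 18 mm to -y of the middle line, under the closed flap. Its grey collar is 36 mm across, 48 mm high; the bay is free 28 mm or more to either side. The open flap's front edge is 17 mm behind the button's centre, higher up; it gives way if brushed.
- slide_mailer: flat closed slide mailer, white with a blue top, 34 x 80 x 15 mm, lying on the unit's rear top deck; origin at the centre of its underside
- oil_bottle: small amber bottle with a black cap, 36 mm across, 75 mm tall, standing near the unit's left side (its +y side); origin at the centre of its underside
- lens_canister: grey lens canister, 39 mm across, 60 mm tall, standing near the unit's right side (its -y side); origin at the centre of its underside
- marker: white marker pen with a green cap, 130 mm long, 12 mm thick, lying in front of the unit; origin at the centre of its underside
- specimen_jar: clear jar with an orange lid, 60 mm across, 75 mm tall, standing well off to one side; origin at the centre of its underside
- dish_stack: stack of three clear round dishes, 90 mm across, 42 mm tall, well off to one side; origin at the centre of its underside
- slide_box: blue slide box with a white lid, 100 x 80 x 33 mm, well off to one side; origin at the centre of its underside

How it is judged:
By the outcome, as a careful person would: the job done as asked, in the order asked, and still so for the second after the job is handed in, with the robot touching nothing.
It also fails if it takes over 51 s, if anything falls off the work surface, if the arm or the gripper's body presses on something with over 40 N, if the wrist force passes 120 N, or if a joint passes its speed limit or range.

## Working session

There is one attempt and no reset: what is moved stays moved. The work goes in short steps, each a Python script; the robot and the scene stay as the last script left them, time stands still between calls to the robot, and variables do not carry over. Pictures are saved under pics/ and viewed, and the job is handed in when it is done.

```bash
ls; mkdir -p pics
python3 - <<'E'
from station import *
import cv2
for n in ("scene","side"):
    im=read_camera(n); cv2.imwrite(f"pics/{n}0.png",im[:,:,::-1]); 
    c=camera_info(n); print(n,c)
print(camera_info("wrist"),get_time(),get_ee_rot(),get_tcp_pos())
E
```

```text
pics
scene {'intrinsics': array([[563.69785238,   0.        , 325.22168874],
       [  0.        , 563.69785238, 238.49510512],
       [  0.        ,   0.        ,   1.        ]]), 'T': array([[-0.15333376, -0.66039391,  0.73509771,  1.49057268],
       [ 0.98800557, -0.08870218,  0.12639983,  0.16204312],
       [-0.01826891,  0.745662  ,  0.6660739 ,  0.93054162],
       [ 0.        ,  0.        ,  0.        ,  1.        ]])}
side {'intrinsics': array([[493.63539523,   0.        , 331.83098835],
       [  0.        , 493.63539523, 241.39954342],
       [  0.        ,   0.        ,   1.        ]]), 'T': array([[ 0.99521402,  0.04346532, -0.08752037,  0.46740612],
       [-0.09758669,  0.48870123, -0.86697633, -1.09746356],
       [ 0.00508791,  0.87136782,  0.49060395,  0.69961198],
       [ 0.        ,  0.        ,  0.        ,  1.        ]])}
{'intrinsics': array([[380.15130591,   0.        , 316.28263483],
       [  0.        , 380.15130591, 244.6534801 ],
       [  0.        ,   0.        ,   1.        ]]), 'tool_from_camera': array([[ 9.99999792e-01,  6.32774560e-04, -1.28821140e-04,
         5.73185992e-04],
       [ 5.82409808e-04, -9.69943590e-01, -2.43329185e-01,
        -6.69098558e-02],
       [-2.78921757e-04,  2.43329059e-01, -9.69943757e-01,
        -1.62523082e-01],
       [ 0.00000000e+00,  0.00000000e+00,  0.00000000e+00,
         1.00000000e+00]])} 0.1 [-4.11359312e-04  7.96387624e-01 -6.04786152e-01 -5.41972659e-04] [ 0.16768352 -0.60156676  0.22199382]
```

View pics/scene0.png

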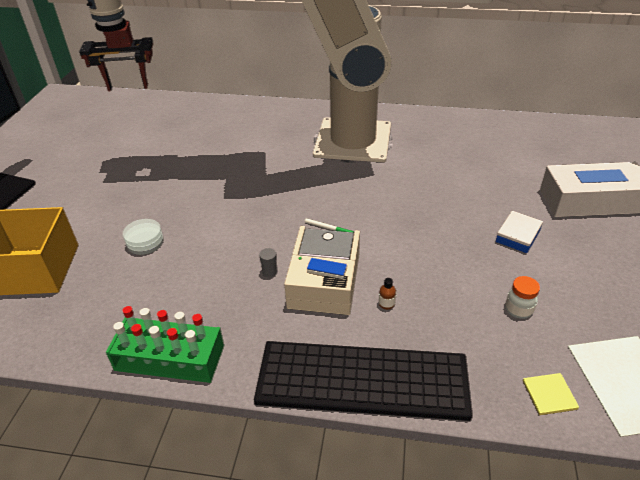

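View pics/side0.png

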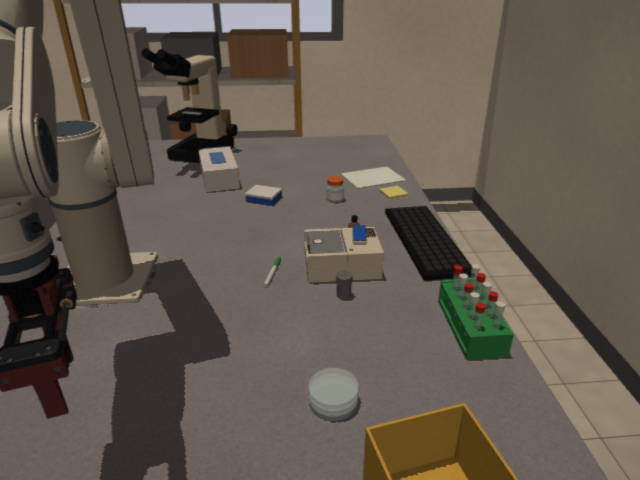

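```bash
cat > h.py <<'E'
from station import *
import numpy as np, cv2
from scipy.spatial.transform import Rotation as R
def cam(n):
    c=camera_info(n); K=c["intrinsics"]
    if n!="wrist": return K,c["T"]
    q=get_ee_rot(); T=np.eye(4); T[:3,:3]=R.from_quat([q[1],q[2],q[3],q[0]]).as_matrix(); T[:3,3]=get_tcp_pos()
    return K,T@c["tool_from_camera"]
def ray(K,T,u,v,z):
    d=T[:3,:3]@np.array([(u-K[0,2])/K[0,0],-(v-K[1,2])/K[1,1],-1]); o=T[:3,3]
    return o+d*(z-o[2])/d[2]
def proj(K,T,p):
    c=T[:3,:3].T@(np.asarray(p)-T[:3,3]); return np.array([K[0,2]+K[0,0]*c[0]/-c[2],K[1,2]-K[1,1]*c[1]/-c[2]])
def quat(yaw): # tool down, tool x at angle yaw in world
    x=np.array([np.cos(yaw),np.sin(yaw),0]); z=np.array([0,0,-1.]); y=np.cross(z,x)
    q=R.from_matrix(np.c_[x,y,z]).as_quat(); return [q[3],q[0],q[1],q[2]]
E
python3 - <<'E'
from h import *
im=cv2.imread("pics/scene0.png")
cv2.imwrite("pics/scene0c.png",cv2.resize(im[210:320,250:410],None,fx=5,fy=5,interpolation=cv2.INTER_CUBIC))
K,T=cam("scene")
for n,u,v in (("dot",328,237),("fl",302,229),("fr",359,231),("rl",290,262),("rr",352,267)): print(n,ray(K,T,u,v,.08))
K,T=cam("side"); print("side dot",ray(K,T,318,242,.08))
E
```

```text
dot [0.54601261 0.00611303 0.08      ]
fl [ 0.52648347 -0.05763474  0.08      ]
fr [0.51604152 0.07355983 0.08      ]
rl [ 0.63764175 -0.06333625  0.08      ]
rr [0.63479365 0.07153961 0.08      ]
side dot [ 0.54247289 -0.00249059  0.08      ]
```

View pics/scene0c.png

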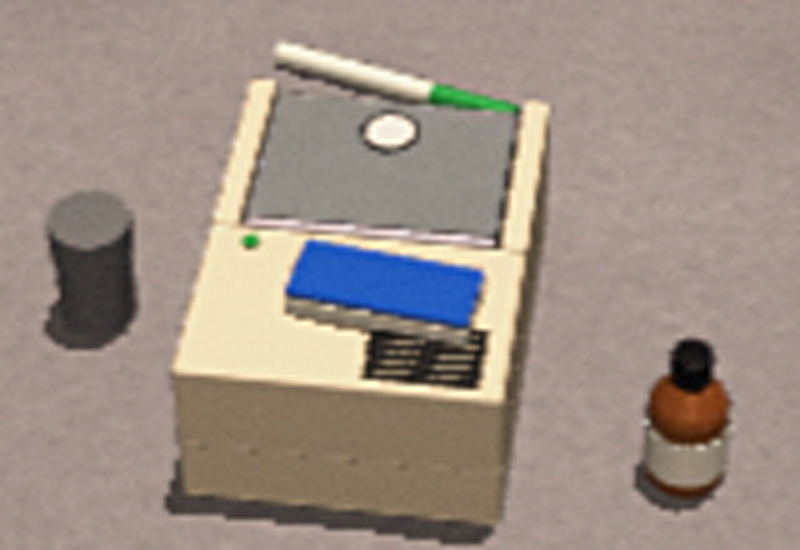

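Run:
```python
from h import *
move_pose([0.57,0.0,0.25],quat(-np.pi/2))
K,T=cam("wrist"); im=read_camera("wrist"); cv2.imwrite("pics/w1.png",im[:,:,::-1]); np.savez("w1.npz",K=K,T=T)
print(get_time(),get_tcp_pos(),get_joint_pos(), proj(K,T,[.545,0,.08]))
command_gripper(0.0); print(get_time())
```

```text
2.7167 [ 0.57004281 -0.00070527  0.2499636 ] [-2.20534554e-02  3.11792429e-01  1.72910856e+00 -1.25701875e-04
  1.10073126e+00  1.54975227e+00] [315.12811212 253.94139926]
4.0583
```

View pics/w1.png

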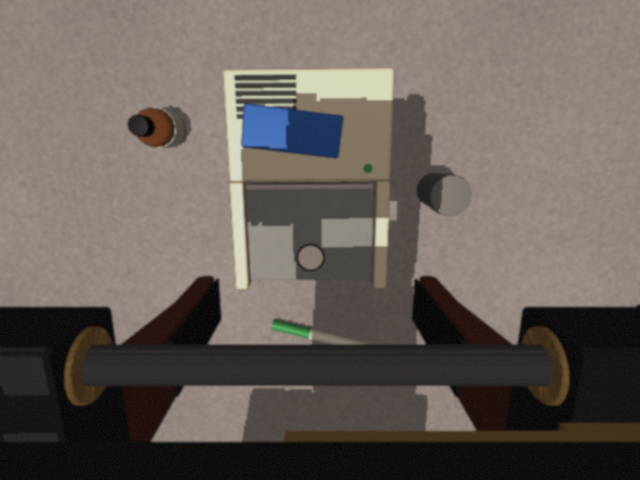

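Run:
```python
from h import *
d=np.load("w1.npz"); K,T=d["K"],d["T"]
im=cv2.imread("pics/w1.png")
cv2.imwrite("pics/w1c.png",cv2.resize(im[50:310,200:420],None,fx=2.3,fy=2.3,interpolation=cv2.INTER_CUBIC))
g=cv2.cvtColor(im,cv2.COLOR_BGR2GRAY)
c=cv2.HoughCircles(cv2.resize(g[230:285,280:340],None,fx=4,fy=4,interpolation=cv2.INTER_CUBIC),cv2.HOUGH_GRADIENT,1,100,param1=100,param2=20,minRadius=30,maxRadius=80)
print(c, 280+c[0,0,0]/4,230+c[0,0,1]/4)
dot=(280+c[0,0,0]/4-.4,230+c[0,0,1]/4-.4)
P={}
for n,u,v in (("dot",*dot),("RL",224,70.5),("RR",392,69),("FL",237,289),("FR",385,288.5)): P[n]=ray(K,T,u,v,.08); print(n,P[n])
print("widths",np.linalg.norm(P["RL"]-P["RR"]),np.linalg.norm(P["FL"]-P["FR"]),np.linalg.norm(P["RL"]-P["FL"]),np.linalg.norm(P["RR"]-P["FR"]))
a=P["RL"]-P["FL"]+P["RR"]-P["FR"]; print("yaw",np.arctan2(a[1],a[0]), "ctr",sum(P[k] for k in("RL","RR","FL","FR"))/4)
K2,T2=cam("scene"); print(proj(K2,T2,P["dot"])); K2,T2=cam("side"); print(proj(K2,T2,P["dot"]))
```

```text
[[[123.5 110.5  47.9]]] 310.875 257.625
dot [0.54190914 0.00423772 0.08      ]
RL [0.69900971 0.07336306 0.08      ]
RR [ 0.69993589 -0.06245912  0.08      ]
FL [0.51132669 0.07264614 0.08      ]
FR [ 0.51161343 -0.06481103  0.08      ]
widths 0.13582533707068148 0.13745747193057636 0.1876843862456809 0.1883371402995903
yaw 0.008161480878374941 ctr [0.60547143 0.00468476 0.08      ]
[327.45570086 235.74089843]
[317.5882965  240.72436263]
```

View pics/w1c.png

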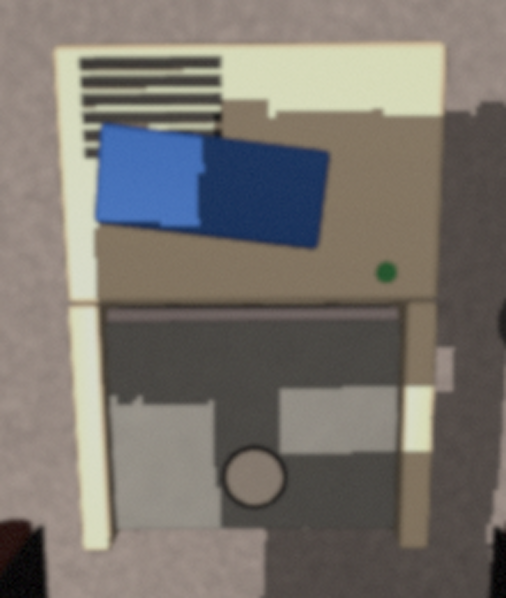

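```bash
cat >> h.py <<'E'
C=np.array([0.6055,0.0045]); YAW=0.008
def U(x,y,z): # unit frame -> world
    c,s=np.cos(YAW),np.sin(YAW); return np.array([C[0]+c*x-s*y,C[1]+s*x+c*y,z])
def qt(t): # tool down, leaning t rad toward robot (t<0: to rear), jaws along unit -y
    m=R.from_euler("z",YAW)*R.from_euler("y",-t)*R.from_matrix(np.array([[0,-1,0],[-1,0,0],[0,0,-1.]]))
    q=m.as_quat(); return [q[3],q[0],q[1],q[2]]
E
python3 - <<'E'
from h import *
move_pose(U(-.064,0,.11),qt(0)); print(get_time(),get_tcp_pos(),get_ft_force())
r=movel(U(-.064,0,.064),v=0.03,until_force=9); p=get_tcp_pos(); f=get_ft_force()
movel(U(-.064,0,.25),v=.35)
print(r,p,f,get_time()); wait(0.6)
for n in("scene","side","wrist"):
    K,T=cam(n); im=read_camera(n); cv2.imwrite(f"pics/{n}2.png",im[:,:,::-1])
a=cv2.imread("pics/scene2.png")[190:320,250:410]; b=cv2.imread("pics/side2.png")[180:310,260:420]
cv2.imwrite("pics/c2.png",cv2.resize(np.hstack([a,b]),None,fx=2.5,fy=2.5))
print(get_time())
# IK checks for tilt
for t in(.5,.65,.8): print(t,inverse_kinematics(U(-.056,-.018,.1),qt(t)))
E
```

```text
4.6833 [0.54259947 0.00397276 0.11072119] [-0.25884144 -1.10289488  0.94554656]
True [0.54152923 0.00398017 0.07176817] [-1.82309982  1.07348508 10.33078492] 6.5083
7.2583
0.5 None
0.65 [-0.07543909  0.43958497  2.29085227  2.92986602  0.24237586 -1.43156372]
0.8 [-0.08427147  0.50970629  2.36537942  3.01159887  0.53507131 -1.52318796]
```

View pics/c2.png

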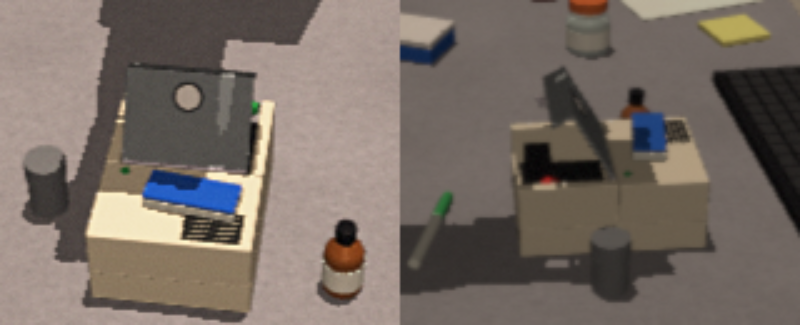

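View pics/wrist2.png

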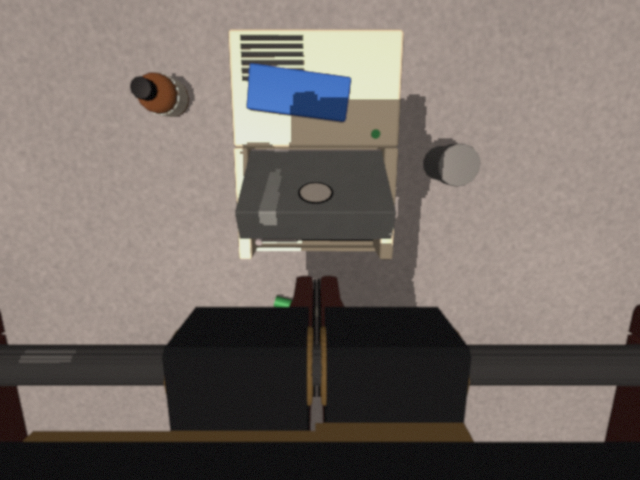

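Run:
```python
from h import *
t=.75; ax=np.array([np.sin(t),0,-np.cos(t)])
for b in(U(-.0547,-.018,.0588),):
  for s in(0,.05,.10,.15,.2): print(s,b-s*ax,np.round(inverse_kinematics(b-s*ax,qt(t)) if inverse_kinematics(b-s*ax,qt(t)) is not None else [9],2))
for p in([.5,0,.35],[.45,0,.4],[.54,0,.35]): print(p,np.round(inverse_kinematics(p,qt(0)),2),np.round(inverse_kinematics(p,qt(t)) if inverse_kinematics(p,qt(t)) is not None else [9],2))
```

```text
0 [ 0.55094575 -0.01393702  0.0588    ] [-0.08  0.6   2.34  3.03  0.55 -1.54]
0.05 [ 0.51686381 -0.01393702  0.09538444] [-0.09  0.48  2.41  3.    0.5  -1.52]
0.1 [ 0.48278187 -0.01393702  0.13196889] [-0.1   0.34  2.47  2.96  0.43 -1.49]
0.15 [ 0.44869993 -0.01393702  0.16855333] [-0.12  0.18  2.52  2.87  0.31 -1.4 ]
0.2 [ 0.414618   -0.01393702  0.20513777] [-0.13 -0.01  2.55  2.54  0.17 -1.09]
[0.5, 0, 0.35] [-0.02  0.1   1.76 -0.    1.28  1.54] [-0.05 -0.19  2.23  0.11  0.35  1.43]
[0.45, 0, 0.4] [-0.03 -0.02  1.78 -0.    1.39  1.54] [-0.06 -0.37  2.23  0.09  0.54  1.45]
[0.54, 0, 0.35] [-0.02  0.17  1.68 -0.    1.29  1.54] [-0.04 -0.11  2.17  0.1   0.34  1.44]
```

Run:
```python
from h import *
t=.75; ax=np.array([np.sin(t),0,-np.cos(t)]); b=U(-.0547,-.018,.0588)
movel([.50,0,.35],v=.3); print(get_time())
movej([-.1,.1,2.3,2.96,.43,-1.49]); print(get_time(),get_tcp_pos())
move_pose(b-.1*ax,qt(t)); print(get_time(),get_tcp_pos(),get_joint_pos())
for n in("scene","side","wrist"):
    K,T=cam(n); im=read_camera(n); cv2.imwrite(f"pics/{n}3.png",im[:,:,::-1])
print(proj(K,T,U(-.06,-.018,.058)))
a=cv2.imread("pics/side3.png")[150:310,230:430]; a=cv2.resize(a,(600,480)); 
cv2.imwrite("pics/c3.png",a)
```

```text
7.7667
10.325 [ 0.6110572  -0.02581811  0.34108982]
11.2667 [ 0.48414575 -0.01404018  0.13289555] [-0.101168    0.34262174  2.46968983  2.96092679  0.42672381 -1.48600499]
[316.12410937 256.92847516]
```

View pics/c3.png

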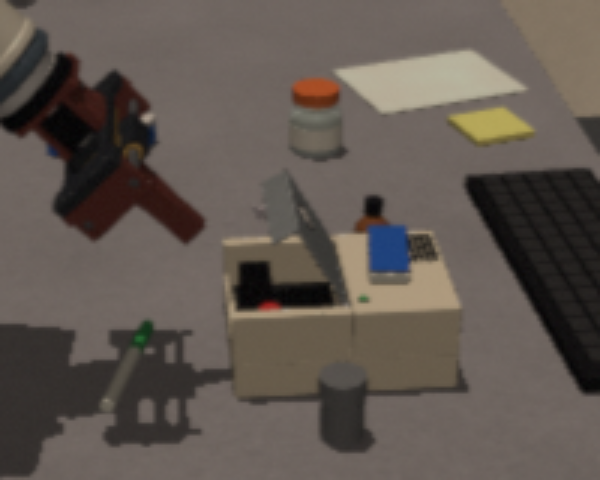

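View pics/wrist3.png

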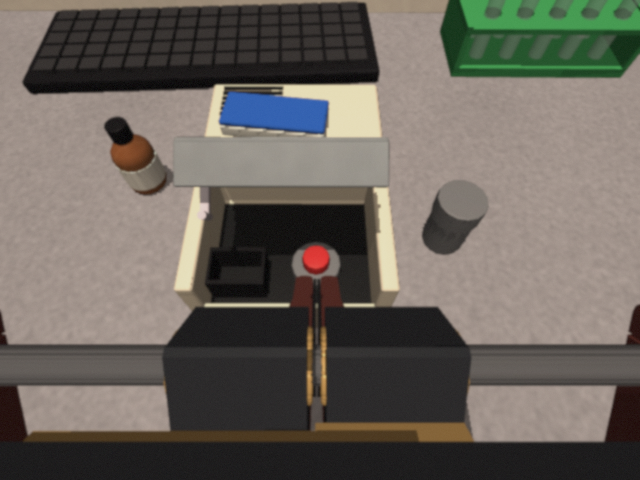

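Run:
```python
from h import *
t=.75; ax=np.array([np.sin(t),0,-np.cos(t)]); b=U(-.0547,-.018,.0588); z=np.array([0,0,1])
movel(b+.014*z,v=.12); f0=get_ft_force(); print(get_time(),get_tcp_pos(),f0)
r=movel(b-.008*z,v=.015,until_force=12); p=get_tcp_pos(); f=get_ft_force()
print(r,p,f-f0,get_time())
K,T=cam("wrist"); cv2.imwrite("pics/w4.png",read_camera("wrist")[:,:,::-1])
cv2.imwrite("pics/side4.png",read_camera("side")[150:310,230:430,::-1])
```

```text
12.3167 [ 0.55036606 -0.01390335  0.07291892] [ 0.24661467 -0.16280855  0.27030127]
True [ 0.55123186 -0.01392315  0.05882939] [-3.98731509 -0.3752713   9.76841741] 13.275
```

View pics/w4.png

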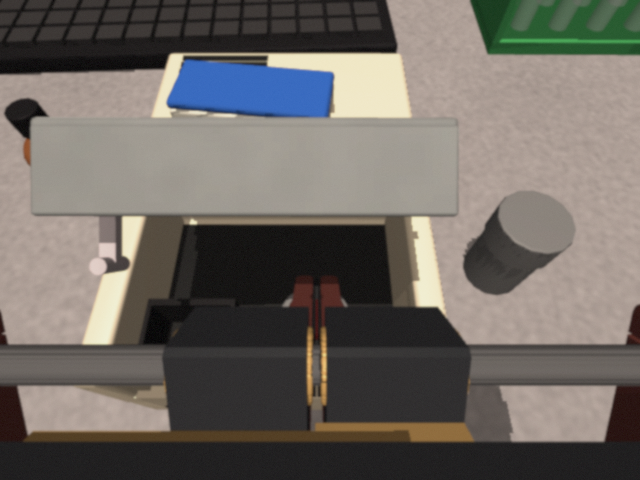

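View pics/side4.png

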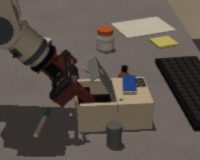

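Run:
```python
from h import *
t=.75; ax=np.array([np.sin(t),0,-np.cos(t)]); b=U(-.0547,-.018,.0588); z=np.array([0,0,1])
print(get_ft_force())
r=movel(b-.006*z,v=.015,until_force=8); print(r,get_tcp_pos(),get_ft_force(),get_time())
movel(b+.014*z,v=.05); 
movel(b-.1*ax,v=.15); print(get_time())
cv2.imwrite("pics/w5.png",read_camera("wrist")[:,:,::-1])
```

```text
[-4.80559073 -0.07473606  9.41403007]
True [ 0.55123316 -0.01393991  0.05876441] [-5.61640917 -0.78248013 10.87228176] 13.6
14.7833
```

View pics/w5.png

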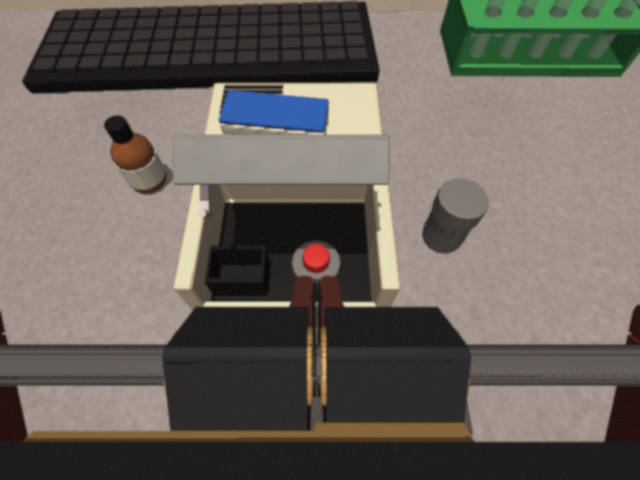

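Run:
```python
from h import *
movej([-.1,.1,2.3,2.96,.43,-1.49])
movej([-.02,.1,1.76,0,1.28,1.54]); print(get_time(),get_tcp_pos())
move_pose(U(-.022,0,.20),qt(0)); print(get_time(),get_tcp_pos())
f0=get_ft_force()
ok=True
for a in(1.0,.75,.5,.25,.05):
    x=-.072*np.cos(a)+.004*np.sin(a)+.010; z=.076+.072*np.sin(a)+.004*np.cos(a)
    r=movel(U(x,0,z),v=.08,until_force=25); print(a,r,np.round(get_tcp_pos(),4),np.round(get_ft_force()-f0,1))
    if r: break
else:
    r=movel(U(-.063,0,.064),v=.03,until_force=9); print(r,get_tcp_pos(),get_ft_force()-f0,get_time())
    if not r or get_tcp_pos()[2]>.074: print("CHECK")
cv2.imwrite("pics/w6.png",read_camera("wrist")[:,:,::-1])
cv2.imwrite("pics/side6.png",cv2.resize(read_camera("side")[150:310,230:430,::-1],(600,480)))
```

```text
18.3333 [0.49929147 0.00209313 0.35014502]
19.0583 [0.58362287 0.00434593 0.20068877]
1.0 False [0.5804 0.0043 0.1391] [ 0.6  0.2 -0.2]
0.75 False [0.5651 0.0042 0.128 ] [ 0.5 -0.6  0.2]
0.5 False [0.5538 0.0041 0.1137] [-0.1  0.8 -1.2]
0.25 False [0.5464 0.004  0.0975] [-1.1 -0.5  0.6]
0.05 False [0.5434 0.004  0.0833] [-0.9 -0.5  0.8]
True [0.54371502 0.00398372 0.07201368] [-2.21121543 -0.68928991 11.40342003] 21.9083
```

View pics/side6.png

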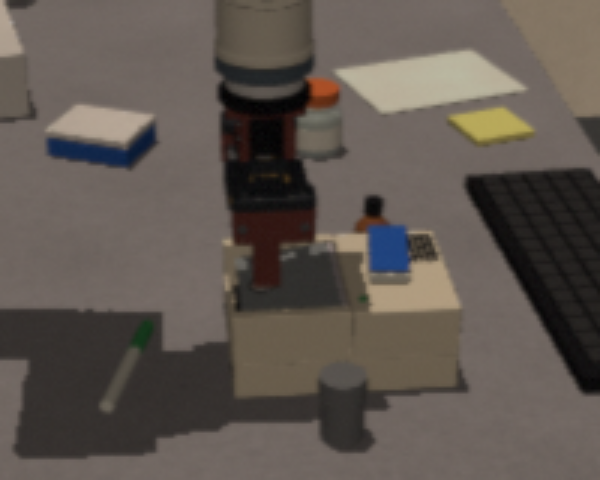

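View pics/w6.png

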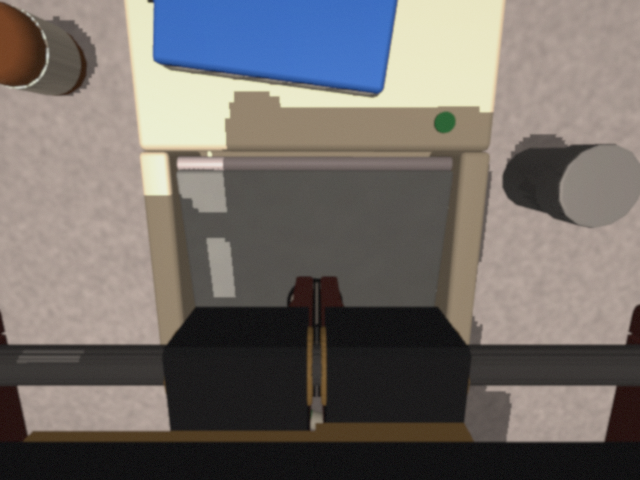

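The flap is pressed down to its stop (z 0.072, same depth as in the first press). I'll release and check.

Run:
```python
from h import *
movel(U(-.063,0,.12),v=.15); movel(U(-.045,0,.25),v=.3); wait(1.0)
K,T=cam("wrist"); im=read_camera("wrist")[:,:,::-1]; cv2.imwrite("pics/w7.png",im)
print(get_time(),proj(K,T,U(-.064,0,.08)),proj(K,T,U(-.086,0,.08)))
cv2.imwrite("pics/side7.png",cv2.resize(read_camera("side")[150:310,230:430,::-1],(600,480)))
cv2.imwrite("pics/scene7.png",read_camera("scene")[:,:,::-1])
```

```text
24.1167 [315.87389116 247.63118694] [315.89408477 270.84123372]
```

View pics/side7.png

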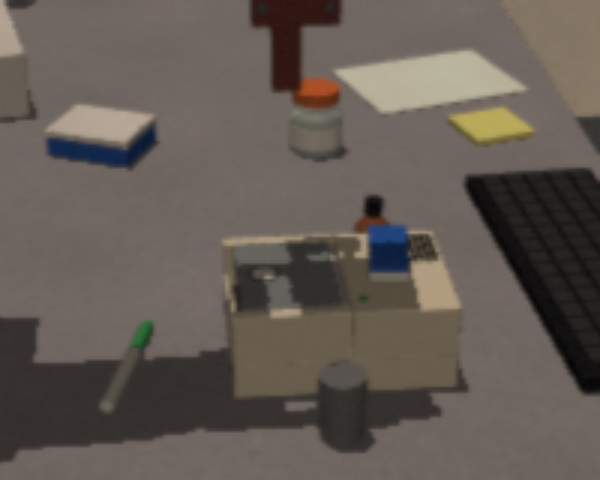

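View pics/w7.png

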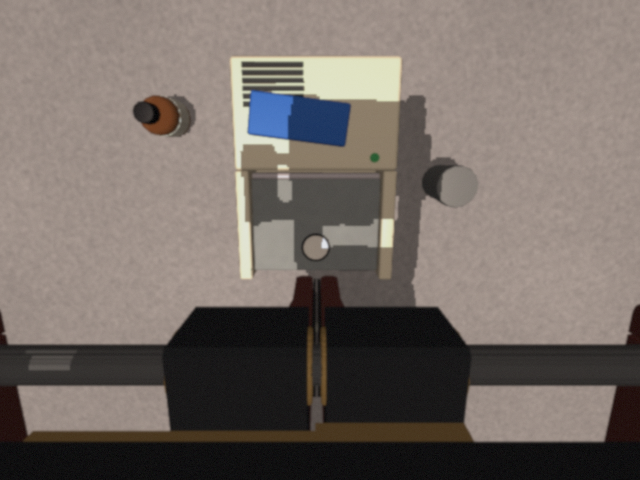

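View pics/scene7.png

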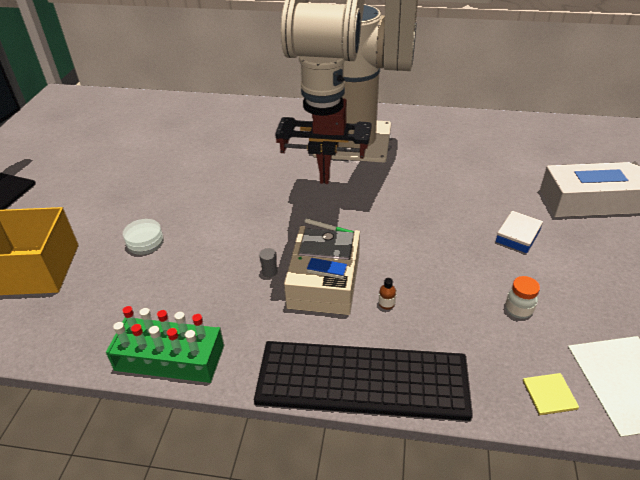

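The flap is flush: the dot is at (316,247), against (315.9,247.6) predicted for closed. The loose things haven't moved and the robot is clear, so I'm handing in.

```bash
python3 -c "
from station import *
job_done(); print(get_time())"
```

```text
the job is handed in; nothing more can be done
the job is handed in; nothing more can be done
```

The lamp power unit is restarted and its flap is latched shut again. I handed the job in at about 24 s; it reports no verdict.

- **Opening the flap:** I pressed the white dot to the stop (TCP z 0.072, about 10 N) and withdrew upwards. The pictures showed the flap sprung fully open.
- **Restart button:** With the tool leaning towards the robot to clear the flap's lip, I pressed the red button to its hard stop. The tip stopped at the height expected for full travel, at about 10 N against the 4 N needed. Pressing harder moved it less than 0.1 mm, and the picture afterwards showed the button back out.
- **Closing the flap:** I swung it down along its arc, pressed it to the stop (z 0.072, about 11 N) and let go.

**Last checks:** One second after release the flap lay flush, with the dot within 1 pixel of where a closed flap puts it. The loose things were where they started, and the robot was touching nothing. No check failed. The measured outline of the unit came out 1–3 % smaller than the given sizes, which made no difference to the job.

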